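Make up two vice-repair kits

TASK

Make up the two repair kits from the parts standing on the bench: the brass bush, the steel hexagon bolt and the red knob go into the blue tray, the copper jaw block and the white spacer into the yellow tray. Stand each part upright, the way it stands now, flat on the tray's floor in a compartment of its own. Leave the dark steel bush, the black knob and the wooden file handle standing where they are.

Things in the scene. Friction and masses are not known exactly. Their poses are not given: they have to be found in the camera images.
- blue_tray: Blue plastic kit tray, fixed, 226 mm long (its x), 90 mm wide (its y), 12 mm high. Floor, walls and dividers 4 mm thick: parts stand 4 mm above its origin. Three equal compartments in a row along x, each 70 (x) by 82 mm (y) inside, centred at x = -74, 0 and +74 mm, y = 0. Origin: centre of the underside; z up. Lies on the robot's left or right, its x within 0.2 rad of world x.
- yellow_tray: Yellow plastic kit tray, fixed, 152 mm long (its x), 90 mm wide (its y), 12 mm high. Floor, walls and dividers 4 mm thick: parts stand 4 mm above its origin. Two equal compartments in a row along x, each 70 (x) by 82 mm (y) inside, centred at x = -37 and +37 mm, y = 0. Origin: centre of the underside; z up. Lies on the robot's left or right, its x within 0.2 rad of world x.
- brass_bush: Brass (yellow metal) flanged bush standing on its flange, 48 mm high: flange 46 mm diameter and 6 mm thick, above it a cylinder 34 mm in diameter to be gripped; the dark bore shows in its top. Origin: centre of the underside; z up along its axis.
- bolt: Large bright steel hexagon bolt standing on its head, 65 mm high: head 30 mm across flats and 13 mm high, above it the threaded shank of 20 mm diameter pointing up. Origin: centre of the underside of the head; z up along the shank.
- red_knob: Red plastic machine knob standing on its foot, 46 mm high: foot 32 mm in diameter, waist 22 mm at 12 mm height, head 36 mm in diameter with straight sides from 24 to 40 mm height, small steel dot on top. Origin: centre of the underside; z up along its axis.
- copper_jaw: Copper soft jaw for the vice: a solid upright block 50 mm long (its x), 18 mm thick (its y) and 46 mm high (z), two dark screw holes through its broad faces. Origin: centre of the underside. Stands at any yaw; grip it across the 18 mm.
- white_spacer: White plastic spacer sleeve standing on end: tube of 40 mm outer and 20 mm inner diameter, 42 mm high. Origin: centre of the underside; z up along its axis.
- steel_bush: Dark steel flanged bush standing on its flange, 48 mm high: flange 46 mm diameter and 6 mm thick, above it a cylinder 34 mm in diameter to be gripped; the dark bore shows in its top. Origin: centre of the underside; z up along its axis. Not part of any kit: stays where it is.
- black_knob: Black plastic machine knob standing on its foot, 46 mm high: foot 32 mm in diameter, waist 22 mm at 12 mm height, head 36 mm in diameter with straight sides from 24 to 40 mm height, small steel dot on top. Origin: centre of the underside; z up along its axis. Not part of any kit: stays where it is.
- wood_handle: Wooden file handle standing upright, about 34 mm in diameter and 70 mm high, with a steel ferrule at its foot. Origin: centre of the underside; z up. Not part of any kit: stays where it is.
There are look-alikes about, which are no part of the job. There is more than one size of the copper_jaw; the job needs the middle-sized.

How it is judged:
By the outcome, as a careful person would: the job done as asked, in the order asked, and still so for the second after the job is handed in, with the robot touching nothing.
It also fails if it takes over 120 s, if anything falls off the work surface, if the arm or the gripper's body presses on something with over 40 N, if the wrist force passes 120 N, or if a joint passes its speed limit or range.

ROBOT

A 6-joint arm with a two-finger parallel gripper is mounted at the origin on the work surface. World frame = base frame: x ahead of the robot, y to its left, z up, the work surface at z = 0. Lengths are in m, angles in rad, forces in N, time in s.
With the tool pointing down it reaches from about 0.35 to 0.775 m from the base axis. Payload 7.3 kg.
Tool frame: the origin (TCP) lies between the finger pads; the fingertips stand 17 mm ahead of it and the grasp point (between the pads) lies 2 mm behind it; z points along the fingers, y is the line along which they close (so a half turn about z gives the same grasp; the last joint's range is limited). The gripper opens to 92 mm and grips with 3 to 60 N. Pads are 19 mm wide; open, the fingers measure 130 mm over their backs; the gripper's body (75 mm by 190 mm) begins 47 mm behind the grasp point.
Start: joints at [-1.369, 0.342, 1.524, -0, 1.275, -0.146], TCP at [0.179, -0.494, 0.244] pointing down, gripper open.
Joint ranges: [-2.53, 2.53], [-0.77, 2.02], [0.04, 2.7], [-1, 4.14], [0.28, 2.66], [-3.11, 3.11]. Speed limits (rad/s): [2.57, 2.57, 3.14, 3.14, 3.14, 3.14].

INTERFACE

Orientations are given as [roll, pitch, yaw] about the fixed x, y, z axes, in that order (R = Rz(yaw) Ry(pitch) Rx(roll)).
In Python, from cell import robot, optics gives the robot as it stands.
- The arm moves only by the tool play_rows, never from a script. Its argument "rows" is a list of rows, each a list of 7 numbers: the shift along the tool's x, y, z in cm, then the turn, a rotation vector about the tool's x, y, z in rad, then the opening, from 0 (shut) to 1 (fully open). In form: [[tx, ty, tz, wx, wy, wz, grip], ...]. A call has 1 to 20 rows; each row is the pose to reach, as a shift and turn from the pose commanded when the call began, along the tool's axes at that moment; what a row does not reach only later rows make up. A row lasts 1/10 s, in which the tool goes at most 50 mm and 8.59 degrees, less where a joint would pass 70% of its speed; a pose out of reach is approached as far as the arm can. A call with a gripper value outside its range is refused whole. The fingers move at their own pace and stop on an object; "squeeze" is the grip in N (left out, the last holds). Time passes only in rows, so rows that repeat a pose let the fingers close. It gives the time, the measured TCP pose, the force, the opening and the grip force at its end, in the units of the state.
- robot.observe(): the state, without advancing time (a new reading comes with each control period).
- optics.read_camera(name): name is "scene" or "top"; returns (picture, depth): 420x560x3 uint8, red, green, blue; 420x560 float32, m along the optical axis (not along the pixel's ray), 0 where there is no reading.
- optics.camera_model(name): a dict with "fx", "fy", "cx", "cy" (pixels), "origin" and "rotation" of the camera in the world. Camera axes: x right, y up, looking along -z (the intrinsics and any distortion apply to the point x, -y, -z); pixel columns grow to the right and rows downward; lengths in m; the calibration is good to about 2 mm. A picture is of the moment at which its call begins. camera_model takes no time and is no camera call.
- robot.hand_in(): hands the job in; it is judged then, once.
The state is a dict: "time": time; "qpos": joint angles; "qvel": joint speeds; "joint_efforts": joint torques, N m; "tool_pos": TCP position; "tool_rot": TCP orientation; "contact_force": force on the tool from outside, world axes, zero at the start; "torque": the same for the moment, N m; "opening": finger opening in m; "grip_force": force on a finger pad.
Only numpy, scipy, OpenCV 4.12 (cv2) and the standard library are available. Lean on these libraries where they do the work, as an engineer would, in place of code of your own. Each camera call takes 0.05 s, during which the arm holds its last target. There are 200 camera calls.

## Working session

There is one attempt and no reset: what is moved stays moved. The work goes in short steps, Python scripts to look and compute and a tool call to move; the robot and the scene stay as the last step left them, time stands still between calls to the robot, and variables do not carry over. Pictures are saved under pics/ and viewed, at most 14 in all, crops included, and the job is handed in when it is done.

Besides the shell and the picture viewer there is one more tool, called after "Request:" in YAML: its name, and indented under it one key for each argument. play_rows: Moves the arm, as the interface text tells. Its arguments: {"type":"object","properties":{"rows":{"type":"array"},"squeeze":{"type":"number"}},"required":["rows"]}

```bash
ls; mkdir -p pics; python3 - <<'E'
from cell import robot, optics
import cv2,numpy as np
for n in ("top","scene"):
    p,d=optics.read_camera(n); m=optics.camera_model(n)
    cv2.imwrite(f"pics/{n}0.png",p[:,:,::-1]); np.savez(f"{n}0.npz",p=p,d=d)
    print(n,m)
print(robot.observe())
E
```

```text
pics
top {'fx': 455.82484431961547, 'fy': 455.82484431961547, 'cx': 275.59987672396545, 'cy': 204.6656499514642, 'origin': array([0.44644331, 0.0290838 , 1.07887784]), 'rotation': array([ 0.08716586, -0.00600568, -1.56857818])}
scene {'fx': 540.8199996751002, 'fy': 540.8199996751002, 'cx': 278.48583901590024, 'cy': 205.68366149434763, 'origin': array([1.11963006, 0.67212445, 0.7134102 ]), 'rotation': array([0.91077868, 0.0093718 , 2.42270281])}
{'time': 0.1, 'qpos': array([-1.36899673e+00,  3.42661396e-01,  1.52487318e+00, -3.17034125e-05,
        1.27539037e+00, -1.45985780e-01]), 'qvel': array([ 0.00071456, -0.00066936, -0.00222383, -0.00016093, -0.00142268,
       -0.00020392]), 'joint_efforts': array([ 1.88272432e-03, -4.32003844e+01, -2.44696462e+01,  7.18712993e-02,
        5.26020722e-02, -5.24283030e-05]), 'tool_pos': array([ 0.17888383, -0.49324757,  0.24312697]), 'tool_rot': array([-3.14027012e+00, -1.63810518e-04,  3.47794518e-01]), 'contact_force': array([ 0.17659488, -0.58432877,  0.60993951]), 'torque': array([-0.01847423,  0.03975285, -0.00302358]), 'grip_force': 0.0, 'opening': 0.09182862736261432}
```

View pics/top0.png

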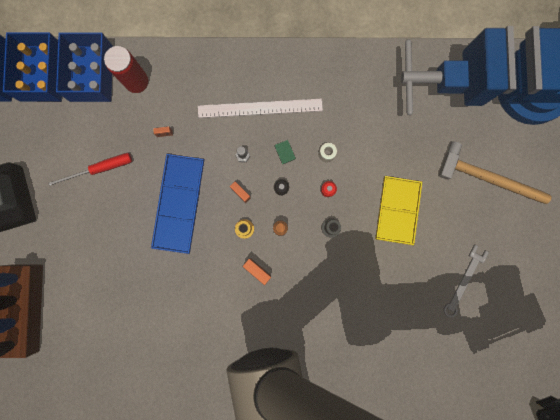

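View pics/scene0.png

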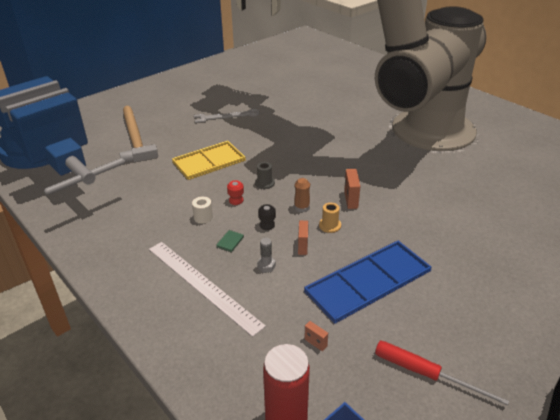

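Top view: bolt (242,153), jaws at (240,191), (257,271) and (162,131), black knob (281,187), red knob (328,188), spacer (328,151), brass bush (244,229), wood (280,228), steel bush (332,227). The blue tray is at (178,203) and the yellow at (400,210). Next I'll measure them.

```bash
cat > h.py <<'E'
import numpy as np, cv2
from scipy.spatial.transform import Rotation as R
from cell import robot, optics
def cloud(n,d):
    m=optics.camera_model(n); v,u=np.mgrid[:d.shape[0],:d.shape[1]]
    c=np.stack([(u-m['cx'])/m['fx']*d,-(v-m['cy'])/m['fy']*d,-d],-1)
    w=c@R.from_euler('xyz',m['rotation']).as_matrix().T+m['origin']
    w[d==0]=np.nan; return w
def rect(p):
    (c,s,a)=cv2.minAreaRect((p[:,:2]*1000).astype(np.float32)); 
    if s[0]<s[1]: s=s[::-1]; a-=90
    return np.round(c,1),np.round(s,1),round((a+90)%180-90,1)   # long axis angle deg
def top_objects(w,z0=.02):
    k=(w[...,2]>z0)&(w[...,2]<.09)&(w[...,0]>.2)&(w[...,0]<.75)&(abs(w[...,1])<.5)
    n,l,s,c=cv2.connectedComponentsWithStats(k.astype(np.uint8))
    for i in range(1,n):
        if s[i,4]<25: continue
        p=w[l==i]; zt=np.percentile(p[:,2],95); t=p[p[:,2]>zt-.006]
        yield np.round(c[i]),s[i,4],zt,p,t
E
python3 - <<'E'
from h import *
for n in ("top","scene"):
    f=np.load(n+"0.npz"); w=cloud(n,f['d']); print(n)
    for c,a,zt,p,t in top_objects(w): print(c,a,'z%.1f'%(zt*1e3),'top',*rect(t),'mean',np.round(t[:,:2].mean(0)*1e3,1))
    hsv=cv2.cvtColor(f['p'],cv2.COLOR_RGB2HSV)
    for nm,lo,hi in(('blue',105,125),('yellow',25,34)):
        k=(hsv[...,0]>=lo)&(hsv[...,0]<=hi)&(hsv[...,1]>150)&(abs(w[...,2])<.03)&(abs(w[...,1])<.4)&(w[...,0]>.2)&(w[...,0]<.68)
        N,l,s,c=cv2.connectedComponentsWithStats(k.astype(np.uint8)); i=1+s[1:,4].argmax(); p=w[l==i]
        print(nm,s[i,4],*rect(p),np.round(np.percentile(p[:,2],[5,50,95])*1e3,1))
    k=np.isfinite(w[...,2])&(abs(w[...,2])<.02); print('table z',np.nanmedian(w[k][:,2]))
E
```

```text
top
[162. 130.] 124 z38.7 top [711.8 289.8] [38.5 14.6] -79.5 mean [712.  289.1]
[464. 166.] 769 z28.5 top [ 627.6 -441.1] [135.6  88.5] 69.4 mean [ 632.7 -417.7]
[328. 151.] 218 z44.8 top [662.3 -97.6] [37.3 37.3] 86.9 mean [662.9 -97.7]
[241. 152.] 94 z68.6 top [658.4 101.5] [19.3 18.2] 1.8 mean [658.1 102.2]
[109. 163.] 371 z28.3 top [634.4 413.4] [99.3 21.8] -69.7 mean [636.4 411.8]
[281. 187.] 196 z50.0 top [579.6  11.7] [29.2 28.5] -59.9 mean [579.2  11.2]
[240. 191.] 195 z49.0 top [568.4 106.1] [49.5 17.9] 45.1 mean [568.4 106. ]
[328. 188.] 200 z48.7 top [575.4 -98.4] [32.  31.6] -26.8 mean [575.4 -98.5]
[243. 228.] 180 z51.5 top [483.5  96.6] [31.7 31.6] -89.5 mean [484.1  97.3]
[280. 228.] 175 z72.6 top [484.2  13.6] [25.4 24.1] -23.9 mean [484.2  13.4]
[332. 227.] 189 z51.9 top [ 486.7 -107.2] [32.  30.9] 44.6 mean [ 486.8 -107. ]
[257. 271.] 332 z63.0 top [387.3  65.7] [64.7 23.2] 50.7 mean [387.1  65.5]
blue 3419 [543.5 253.6] [223.5  88.7] -7.7 [ 1.5  5.  12.6]
yellow 2254 [ 528.  -267.8] [151.6  89.3] -9.4 [ 1.2  4.8 12.2]
table z 0.0007183042612681767
scene
[138. 145.
[... 400 characters left out ...]
1 top [664.3 -99. ] [39.1 37.1] 55.8 mean [665.3 -97.7]
[330. 212.] 313 z49.3 top [485.2  95.4] [35.2 31.8] 25.9 mean [486.6  97. ]
[267. 213.] 276 z46.9 top [579.6  10.4] [32.5 32.2] -8.9 mean [582.   11.7]
[303. 234.] 259 z47.0 top [570.  104.3] [53.2 17. ] 46.5 mean [571.  106.3]
[266. 249.] 260 z65.4 top [659.3 100.6] [20.4 19.2] -6.6 mean [660.6 102. ]
[316. 332.] 295 z36.3 top [713.5 288.7] [37.8 15.6] -81.3 mean [714.1 289.4]
[408. 357.] 723 z26.5 top [638.6 412.7] [99.2 23.2] -70.4 mean [639.7 412.9]
blue 4204 [545.3 253.4] [225.4  91.2] -8.2 [ 1.9  4.2 11.5]Traceback (most recent call last):
  File "<stdin>", line 8, in <module>
ValueError: attempt to get argmax of an empty sequence
```

```bash
cat >> h.py <<'E'
def to(x,y,z,yawdeg):
    "shift (cm) and turn (rad) in tool axes from the present pose to the tool-down pose given (mm, deg)"
    s=robot.observe(); r0=R.from_euler('xyz',s['tool_rot']); r1=R.from_euler('xyz',[np.pi,0,np.radians(yawdeg)])
    print('t%.1f'%s['time'],np.round(s['tool_pos']*1e3,1),np.round(np.degrees(s['tool_rot']),1),'open %.1f'%(s['opening']*1e3),
      '-> cm',np.round(r0.inv().apply(np.array([x,y,z])/1e3-s['tool_pos'])*100,2),'rad',np.round((r0.inv()*r1).as_rotvec(),3))
E
python3 -c "
from h import *
to(484,96.5,150,-8)"
```

```text
t0.1 [ 178.9 -493.2  243.1] [-179.9   -0.    19.9] open 91.8 -> cm [ 48.78 -45.03   9.38] rad [-0.001  0.     0.487]
```

Request:
play_rows:
  rows:
    - [2,-2,0,0,0,0,0.65]
    - [5,-4.5,1,0,0,0.05,0.65]
    - [8,-7.5,1.5,0,0,0.1,0.65]
    - [11,-10,2,0,0,0.15,0.65]
    - [14,-13,3,0,0,0.2,0.65]
    - [17,-16,3.5,0,0,0.22,0.65]
    - [20,-18.5,4,0,0,0.25,0.65]
    - [23,-21,5,0,0,0.27,0.65]
    - [26,-24,5.5,0,0,0.3,0.65]
    - [29,-27,6,0,0,0.33,0.65]
    - [32,-29.5,6.5,0,0,0.36,0.65]
    - [35,-32,7,0,0,0.39,0.65]
    - [38,-35,7.5,0,0,0.42,0.65]
    - [41,-38,8,0,0,0.45,0.65]
    - [44,-40.5,9,0,0,0.487,0.65]
    - [46,-42.5,9.2,0,0,0.487,0.65]
    - [48,-44.3,9.4,0,0,0.487,0.65]
    - [48.8,-45,9.4,0,0,0.487,0.65]
    - [48.8,-45,9.4,0,0,0.487,0.65]
    - [48.8,-45,9.4,0,0,0.487,0.65]

```text
time: 2.1
tool_pos: [0.4839, 0.0951, 0.1495]
tool_rot: [3.141, 0.001, -0.139]
contact_force: [-0.3, -0.5, 0.6]
opening: 0.0601
grip_force: 0.0
```

```bash
python3 -c "
from h import *
to(484.3,96.5,30,-8)"
```

```text
t2.1 [483.9  95.1 149.5] [180.   0.  -8.] open 60.1 -> cm [ 0.03 -0.15 11.95] rad [0.001 0.001 0.   ]
```

Request:
play_rows:
  rows:
    - [0,-0.15,2,0,0,0,0.65]
    - [0,-0.15,4.5,0,0,0,0.65]
    - [0,-0.15,7,0,0,0,0.65]
    - [0,-0.15,9,0,0,0,0.65]
    - [0,-0.15,10.5,0,0,0,0.65]
    - [0,-0.15,11.5,0,0,0,0.65]
    - [0,-0.15,11.95,0,0,0,0.65]
    - [0,-0.15,11.95,0,0,0,0.65]
    - [0,-0.15,11.95,0,0,0,0.3]
    - [0,-0.15,11.95,0,0,0,0.2]
    - [0,-0.15,11.95,0,0,0,0.2]
    - [0,-0.15,11.95,0,0,0,0.2]
    - [0,-0.15,11.95,0,0,0,0.2]
    - [0,-0.15,11.95,0,0,0,0.2]
  squeeze: 25

```text
time: 3.5
tool_pos: [0.4848, 0.0972, 0.0306]
tool_rot: [3.141, -0.001, -0.139]
contact_force: [-0.9, -2.1, 5.4]
opening: 0.0337
grip_force: 25.0
```

```bash
python3 -c "
from h import *
to(471.2,263.8,150,-8)"
```

```text
t3.5 [484.8  97.2  30.6] [180.  -0.  -8.] open 33.7 -> cm [ -3.65 -16.31 -11.94] rad [ 0.    -0.001  0.001]
```

Request:
play_rows:
  rows:
    - [0,0,-1,0,0,0,0.2]
    - [0,0,-3,0,0,0,0.2]
    - [0,0,-6,0,0,0,0.2]
    - [0,0,-9,0,0,0,0.2]
    - [-0.5,-2,-11,0,0,0,0.2]
    - [-1.3,-5,-12,0,0,0,0.2]
    - [-2,-8,-12,0,0,0,0.2]
    - [-2.7,-11,-12,0,0,0,0.2]
    - [-3.2,-14,-12,0,0,0,0.2]
    - [-3.5,-15.5,-12,0,0,0,0.2]
    - [-3.65,-16.3,-12,0,0,0,0.2]
    - [-3.65,-16.3,-12,0,0,0,0.2]
    - [-3.65,-16.3,-12,0,0,0,0.2]

```text
time: 4.8
tool_pos: [0.471, 0.2629, 0.15]
tool_rot: [3.141, 0.001, -0.14]
contact_force: [1.0, -0.1, -2.8]
opening: 0.034
grip_force: 25.0
```

```bash
python3 -c "
from h import *
to(471.2,263.8,35,-8)"
```

```text
t4.8 [471.  262.9 150. ] [179.9   0.   -8. ] open 34.0 -> cm [ 1.00e-02 -1.10e-01  1.15e+01] rad [0.001 0.001 0.   ]
```

Request:
play_rows:
  rows:
    - [0,-0.1,3,0,0,0,0.2]
    - [0,-0.1,6,0,0,0,0.2]
    - [0,-0.1,8.5,0,0,0,0.2]
    - [0,-0.1,10,0,0,0,0.2]
    - [0,-0.1,10.8,0,0,0,0.2]
    - [0,-0.1,11.2,0,0,0,0.2]
    - [0,-0.1,11.4,0,0,0,0.2]
    - [0,-0.1,11.5,0,0,0,0.2]
    - [0,-0.1,11.5,0,0,0,0.2]
    - [0,-0.1,11.5,0,0,0,0.2]

```text
time: 5.8
tool_pos: [0.4715, 0.2649, 0.0357]
tool_rot: [-3.141, -0.001, -0.139]
contact_force: [0.1, -0.6, -3.2]
opening: 0.0338
grip_force: 25.0
```

Request:
play_rows:
  rows:
    - [0,0,0.05,0,0,0,0.2]
    - [0,0,0.1,0,0,0,0.2]
    - [0,0,0.1,0,0,0,0.2]
    - [0,0,0.1,0,0,0,0.38]
    - [0,0,0.1,0,0,0,0.4]
    - [0,0,0.1,0,0,0,0.5]
    - [0,0,0.1,0,0,0,0.6]
    - [0,0,0.1,0,0,0,0.65]
    - [0,0,0.1,0,0,0,0.65]
    - [0,0,-1,0,0,0,0.65]
    - [0,0,-3,0,0,0,0.65]
    - [0,0,-6,0,0,0,0.65]
    - [0,0,-9,0,0,0,0.65]
    - [0,0,-12,0,0,0,0.65]
    - [0,0,-12,0,0,0,0.65]

```text
time: 7.3
tool_pos: [0.4734, 0.2657, 0.1602]
tool_rot: [-3.137, -0.008, -0.139]
contact_force: [-0.3, 0.3, 0.2]
opening: 0.0596
grip_force: 0.0
```

```bash
python3 -c "
from h import *
to(659,101.5,150,-8)"
```

```text
t7.3 [473.4 265.7 160.2] [-179.8   -0.5   -8. ] open 59.6 -> cm [20.65 13.69  1.13] rad [-0.004 -0.008  0.   ]
```

Request:
play_rows:
  rows:
    - [2,1.3,0,0,0,0,0.65]
    - [5,3.3,0,0,0,0,0.65]
    - [8,5.3,0,0,0,0,0.65]
    - [11,7.3,0,0,0,0,0.65]
    - [14,9.3,0.5,0,0,0,0.65]
    - [17,11.3,1,0,0,0,0.65]
    - [19,12.6,1,0,0,0,0.65]
    - [20.3,13.4,1,0,0,0,0.65]
    - [20.7,13.7,1,0,0,0,0.65]
    - [20.7,13.7,1,0,0,0,0.65]
    - [20.7,13.7,1,0,0,0,0.65]
    - [20.7,13.7,1,0,0,0,0.65]

```text
time: 8.5
tool_pos: [0.6565, 0.1013, 0.1454]
tool_rot: [-3.142, 0.0, -0.138]
contact_force: [0.5, -0.4, 0.3]
opening: 0.0595
grip_force: 0.0
```

```bash
python3 - <<'E'
from h import *
p,d=optics.read_camera("top"); cv2.imwrite("pics/top1.png",p[:,:,::-1]); w=cloud("top",d)
for c,a,zt,P,t in top_objects(w): print(c,a,'z%.1f'%(zt*1e3),'top',*rect(t))
to(659,101.5,42,-8)
E
```

```text
[162. 130.] 127 z38.6 top [712.  289.9] [37.5 13.9] -81.5
[464. 166.] 760 z28.7 top [ 625.5 -439.7] [134.   88.5] 66.8
[327. 151.] 218 z45.1 top [661.9 -97.7] [37.6 37. ] 90.0
[109. 163.] 379 z28.5 top [635.5 413.4] [99.3 21.9] -70.9
[241. 155.] 42 z67.1 top [650.3 102.9] [15.6  5.8] 83.4
[281. 187.] 195 z49.2 top [578.6  10.9] [31.  30.6] -45.7
[328. 188.] 202 z48.7 top [575.2 -98.8] [32.3 29.6] 44.0
[280. 228.] 175 z72.8 top [484.   13.4] [23.6 23.5] -45.0
[332. 227.] 190 z51.8 top [ 487.3 -106.7] [32.1 29.6] -89.8
[168. 233.] 185 z55.8 top [470.6 266.8] [32.4 29.2] 89.9
[265. 277.] 94 z63.5 top [374.7  50.6] [24.8 21.9] 46.1
t8.6 [656.6 101.2 145.4] [180.    0.   -7.9] open 59.6 -> cm [ 0.23 -0.06 10.34] rad [0.    0.    0.002]
```

Request:
play_rows:
  rows:
    - [0.2,-0.05,2,0,0,0,0.65]
    - [0.25,-0.05,4.5,0,0,0,0.65]
    - [0.25,-0.05,7,0,0,0,0.65]
    - [0.25,-0.05,9,0,0,0,0.65]
    - [0.25,-0.05,10,0,0,0,0.65]
    - [0.25,-0.05,10.3,0,0,0,0.65]
    - [0.25,-0.05,10.3,0,0,0,0.65]
    - [0.25,-0.05,10.3,0,0,0,0.4]
    - [0.25,-0.05,10.3,0,0,0,0.3]
    - [0.25,-0.05,10.3,0,0,0,0.2]
    - [0.25,-0.05,10.3,0,0,0,0.1]
    - [0.25,-0.05,10.3,0,0,0,0.1]
    - [0.25,-0.05,10.3,0,0,0,0.1]
    - [0.25,-0.05,10.3,0,0,0,0.1]
    - [0.25,-0.05,10.3,0,0,0,0.1]

```text
time: 10.05
tool_pos: [0.6598, 0.1004, 0.0423]
tool_rot: [3.141, -0.0, -0.139]
contact_force: [0.5, -0.8, 1.1]
opening: 0.0194
grip_force: 25.0
```

```bash
python3 -c "
from h import *
to(544.5,253.5,160,-8)"
```

```text
t10.1 [659.8 100.4  42.3] [180.  -0.  -8.] open 19.4 -> cm [-13.54 -13.56 -11.77] rad [ 0. -0.  0.]
```

Request:
play_rows:
  rows:
    - [0,0,-1,0,0,0,0.1]
    - [0,0,-3,0,0,0,0.1]
    - [0,0,-6,0,0,0,0.1]
    - [0,0,-9,0,0,0,0.1]
    - [-1,-1,-11,0,0,0,0.1]
    - [-3,-3,-11.8,0,0,0,0.1]
    - [-5.5,-5.5,-11.8,0,0,0,0.1]
    - [-8,-8,-11.8,0,0,0,0.1]
    - [-10.5,-10.5,-11.8,0,0,0,0.1]
    - [-12.5,-12.5,-11.8,0,0,0,0.1]
    - [-13.2,-13.2,-11.8,0,0,0,0.1]
    - [-13.5,-13.5,-11.8,0,0,0,0.1]
    - [-13.5,-13.5,-11.8,0,0,0,0.1]
    - [-13.5,-13.5,-11.8,0,0,0,0.1]
    - [-13.5,-13.5,-11.8,0,0,0,0.1]

```text
time: 11.55
tool_pos: [0.5455, 0.2519, 0.1601]
tool_rot: [3.141, -0.0, -0.141]
contact_force: [-0.1, 0.0, -2.7]
opening: 0.0197
grip_force: 25.0
```

```bash
python3 -c "
from h import *
to(544.5,253.5,46.3,-8)"
```

```text
t11.6 [545.5 251.9 160.1] [180.   -0.   -8.1] open 19.7 -> cm [-0.12 -0.15 11.38] rad [ 0.    -0.    -0.001]
```

Request:
play_rows:
  rows:
    - [-0.1,-0.15,3,0,0,0,0.1]
    - [-0.1,-0.15,6,0,0,0,0.1]
    - [-0.1,-0.15,8.5,0,0,0,0.1]
    - [-0.1,-0.15,10,0,0,0,0.1]
    - [-0.1,-0.15,10.8,0,0,0,0.1]
    - [-0.1,-0.15,11.1,0,0,0,0.1]
    - [-0.1,-0.15,11.3,0,0,0,0.1]
    - [-0.1,-0.15,11.4,0,0,0,0.1]
    - [-0.1,-0.15,11.4,0,0,0,0.1]
    - [-0.1,-0.15,11.4,0,0,0,0.1]
    - [-0.1,-0.15,11.4,0,0,0,0.1]

```text
time: 12.65
tool_pos: [0.5442, 0.2546, 0.0466]
tool_rot: [-3.141, -0.001, -0.139]
contact_force: [-0.4, 0.2, -2.0]
opening: 0.0191
grip_force: 25.0
```

Request:
play_rows:
  rows:
    - [0,0,0.03,0,0,0,0.1]
    - [0,0,0.05,0,0,0,0.1]
    - [0,0,0.05,0,0,0,0.22]
    - [0,0,0.05,0,0,0,0.25]
    - [0,0,0.05,0,0,0,0.35]
    - [0,0,0.05,0,0,0,0.5]
    - [0,0,0.05,0,0,0,0.65]
    - [0,0,0.05,0,0,0,0.65]
    - [0,0,-1,0,0,0,0.65]
    - [0,0,-3,0,0,0,0.65]
    - [0,0,-6,0,0,0,0.65]
    - [0,0,-9,0,0,0,0.65]
    - [0,0,-11,0,0,0,0.65]
    - [0,0,-11,0,0,0,0.65]
    - [0,0,-11,0,0,0,0.65]

```text
time: 14.15
tool_pos: [0.5439, 0.2545, 0.1565]
tool_rot: [-3.141, -0.001, -0.139]
contact_force: [0.0, 0.4, -0.4]
opening: 0.06
grip_force: 0.0
```

```bash
python3 -c "
from h import *
to(575.8,-98.8,150,-8)"
```

```text
t14.2 [543.9 254.5 156.5] [-180.   -0.   -8.] open 60.0 -> cm [ 8.06 34.55  0.65] rad [-0.    -0.001  0.   ]
```

Request:
play_rows:
  rows:
    - [0.4,2,0,0,0,0,0.65]
    - [1.2,5,0,0,0,0,0.65]
    - [2.1,9,0,0,0,0,0.65]
    - [3,13,0,0,0,0,0.65]
    - [4,17,0,0,0,0,0.65]
    - [5,21,0,0,0,0,0.65]
    - [6,25,0.3,0,0,0,0.65]
    - [7,29,0.6,0,0,0,0.65]
    - [7.6,32,0.6,0,0,0,0.65]
    - [8,34,0.6,0,0,0,0.65]
    - [8.1,34.5,0.6,0,0,0,0.65]
    - [8.1,34.5,0.6,0,0,0,0.65]
    - [8.1,34.5,0.6,0,0,0,0.65]
    - [8.1,34.5,0.6,0,0,0,0.65]

```text
time: 15.55
tool_pos: [0.5762, -0.097, 0.15]
tool_rot: [-3.141, 0.001, -0.138]
contact_force: [-0.1, 0.4, 0.6]
opening: 0.0599
grip_force: 0.0
```

```bash
python3 - <<'E'
from h import *
p,d=optics.read_camera("top"); cv2.imwrite("pics/top2.png",p[:,:,::-1]); w=cloud("top",d)
for c,a,zt,P,t in top_objects(w): print(c,a,'z%.1f'%(zt*1e3),'top',*rect(t))
to(575.8,-98.8,30,-8)
E
```

```text
[162. 130.] 125 z38.1 top [712.3 290. ] [37.4 14.5] -83.8
[464. 166.] 753 z28.7 top [ 624.6 -439.6] [134.9  87.6] 65.3
[109. 163.] 371 z28.5 top [635.2 413. ] [98.8 21.2] -69.8
[281. 187.] 191 z49.6 top [579.5  10.7] [32.2 30.9] -53.1
[240. 191.] 193 z49.5 top [568.4 106. ] [49.  17.8] 45.2
[328. 193.] 57 z46.8 top [563.7 -96.5] [27.6  8.6] 84.2
[173. 202.] 107 z72.1 top [542.2 255.8] [18.5 18. ] -89.3
[280. 228.] 175 z72.7 top [484.   13.4] [26.6 24.4] -89.8
[169. 234.] 210 z55.4 top [470.5 266.7] [31.8 29.4] -88.6
[257. 271.] 338 z63.2 top [387.3  65.9] [64.2 23.3] 50.1
t15.6 [576.3 -97.1 150.2] [-180.     0.    -7.9] open 59.7 -> cm [-0.02  0.18 12.02] rad [-0.     0.     0.002]
```

Request:
play_rows:
  rows:
    - [0,0.2,2,0,0,0,0.65]
    - [0,0.2,4.5,0,0,0,0.65]
    - [0,0.2,7,0,0,0,0.65]
    - [0,0.2,9,0,0,0,0.65]
    - [0,0.2,10.5,0,0,0,0.65]
    - [0,0.2,11.5,0,0,0,0.65]
    - [0,0.2,12,0,0,0,0.65]
    - [0,0.2,12,0,0,0,0.65]
    - [0,0.2,12,0,0,0,0.45]
    - [0,0.2,12,0,0,0,0.3]
    - [0,0.2,12,0,0,0,0.2]
    - [0,0.2,12,0,0,0,0.2]
    - [0,0.2,12,0,0,0,0.2]
    - [0,0.2,12,0,0,0,0.2]

```text
time: 17.0
tool_pos: [0.5763, -0.1005, 0.0307]
tool_rot: [3.141, -0.001, -0.139]
contact_force: [-0.2, 0.7, 4.0]
opening: 0.035
grip_force: 25.0
```

```bash
python3 -c "
from h import *
to(617.8,243.2,160,-8)"
```

```text
t17.0 [ 576.3 -100.5   30.7] [ 1.8e+02 -1.0e-01 -8.0e+00] open 35.0 -> cm [ -0.65 -34.61 -12.94] rad [ 0.    -0.001  0.   ]
```

Request:
play_rows:
  rows:
    - [0,0,-1,0,0,0,0.2]
    - [0,0,-3,0,0,0,0.2]
    - [0,0,-6,0,0,0,0.2]
    - [0,-1,-9,0,0,0,0.2]
    - [0,-3,-12,0,0,0,0.2]
    - [-0.1,-6,-13,0,0,0,0.2]
    - [-0.1,-9,-13,0,0,0,0.2]
    - [-0.2,-13,-13,0,0,0,0.2]
    - [-0.3,-17,-13,0,0,0,0.2]
    - [-0.4,-21,-13,0,0,0,0.2]
    - [-0.5,-25,-13,0,0,0,0.2]
    - [-0.6,-29,-13,0,0,0,0.2]
    - [-0.6,-32,-13,0,0,0,0.2]
    - [-0.6,-34,-13,0,0,0,0.2]
    - [-0.6,-34.6,-13,0,0,0,0.2]
    - [-0.6,-34.6,-13,0,0,0,0.2]
    - [-0.6,-34.6,-13,0,0,0,0.2]
    - [-0.6,-34.6,-13,0,0,0,0.2]

```text
time: 18.8
tool_pos: [0.6182, 0.2418, 0.1603]
tool_rot: [3.141, 0.0, -0.141]
contact_force: [0.4, -0.2, -1.5]
opening: 0.0351
grip_force: 25.0
```

```bash
python3 -c "
from h import *
to(617.8,243.2,34.8,-8)"
```

```text
t18.8 [618.2 241.8 160.3] [180.    0.   -8.1] open 35.1 -> cm [-0.06 -0.14 12.55] rad [ 0.     0.    -0.001]
```

Request:
play_rows:
  rows:
    - [-0.05,-0.1,3,0,0,0,0.2]
    - [-0.05,-0.1,6,0,0,0,0.2]
    - [-0.05,-0.1,9,0,0,0,0.2]
    - [-0.05,-0.1,11,0,0,0,0.2]
    - [-0.05,-0.1,11.8,0,0,0,0.2]
    - [-0.05,-0.1,12.2,0,0,0,0.2]
    - [-0.05,-0.1,12.4,0,0,0,0.2]
    - [-0.05,-0.1,12.55,0,0,0,0.2]
    - [-0.05,-0.1,12.55,0,0,0,0.2]
    - [-0.05,-0.1,12.55,0,0,0,0.2]
    - [-0.05,-0.1,12.55,0,0,0,0.2]

```text
time: 19.9
tool_pos: [0.618, 0.2443, 0.0352]
tool_rot: [-3.141, -0.001, -0.139]
contact_force: [-0.1, -0.2, -1.4]
opening: 0.0349
grip_force: 25.0
```

Request:
play_rows:
  rows:
    - [0,0,0.03,0,0,0,0.2]
    - [0,0,0.05,0,0,0,0.2]
    - [0,0,0.05,0,0,0,0.39]
    - [0,0,0.05,0,0,0,0.41]
    - [0,0,0.05,0,0,0,0.5]
    - [0,0,0.05,0,0,0,0.65]
    - [0,0,0.05,0,0,0,0.65]
    - [0,0,-1,0,0,0,0.65]
    - [0,0,-3,0,0,0,0.65]
    - [0,0,-6,0,0,0,0.65]
    - [0,0,-9,0,0,0,0.65]
    - [0,0,-12,0,0,0,0.65]
    - [0,0,-12,0,0,0,0.65]
    - [0,0,-12,0,0,0,0.65]

```text
time: 21.3
tool_pos: [0.618, 0.2443, 0.1559]
tool_rot: [-3.141, -0.002, -0.139]
contact_force: [0.1, 0.9, -0.5]
opening: 0.0598
grip_force: 0.0
```

```bash
python3 -c "
from h import *
to(569.3,105.8,150,45.3)"
```

```text
t21.3 [618.  244.3 155.9] [-1.8e+02 -1.0e-01 -8.0e+00] open 59.8 -> cm [-2.9  14.39  0.58] rad [ 0.    -0.002 -0.93 ]
```

Request:
play_rows:
  rows:
    - [-0.4,2,0,0,0,-0.1,0.65]
    - [-1,5,0,0,0,-0.22,0.65]
    - [-1.6,8,0,0,0,-0.34,0.65]
    - [-2.2,11,0.2,0,0,-0.46,0.65]
    - [-2.6,13,0.4,0,0,-0.58,0.65]
    - [-2.9,14.1,0.6,0,0,-0.7,0.65]
    - [-2.9,14.4,0.6,0,0,-0.82,0.65]
    - [-2.9,14.4,0.6,0,0,-0.9,0.65]
    - [-2.9,14.4,0.6,0,0,-0.93,0.65]
    - [-2.9,14.4,0.6,0,0,-0.93,0.65]
    - [-2.9,14.4,0.6,0,0,-0.93,0.65]

```text
time: 22.4
tool_pos: [0.5685, 0.1056, 0.1478]
tool_rot: [-3.14, 0.001, 0.79]
contact_force: [0.4, -0.5, 0.3]
opening: 0.0594
grip_force: 0.0
```

```bash
python3 -c "
from h import *
to(569.3,105.8,30,45.3)"
```

```text
t22.4 [568.5 105.6 147.8] [-1.799e+02  1.000e-01  4.530e+01] open 59.4 -> cm [ 0.08  0.06 11.78] rad [-0.001  0.001 -0.001]
```

Request:
play_rows:
  rows:
    - [0,0,2,0,0,0,0.65]
    - [0,0,4.5,0,0,0,0.65]
    - [0,0,7,0,0,0,0.65]
    - [0,0,9,0,0,0,0.65]
    - [0,0,10.5,0,0,0,0.65]
    - [0,0,11.4,0,0,0,0.65]
    - [0,0,11.8,0,0,0,0.65]
    - [0,0,11.8,0,0,0,0.65]
    - [0,0,11.8,0,0,0,0.4]
    - [0,0,11.8,0,0,0,0.3]
    - [0,0,11.8,0,0,0,0.2]
    - [0,0,11.8,0,0,0,0.1]
    - [0,0,11.8,0,0,0,0.1]
    - [0,0,11.8,0,0,0,0.1]
    - [0,0,11.8,0,0,0,0.1]

```text
time: 23.9
tool_pos: [0.5691, 0.1056, 0.0308]
tool_rot: [3.141, -0.0, 0.791]
contact_force: [-0.1, 0.3, 1.3]
opening: 0.0178
grip_force: 25.0
```

```bash
python3 -c "
from h import *
to(492,-261.8,160,-9.4)"
```

```text
t23.9 [569.1 105.6  30.8] [180.   -0.   45.3] open 17.8 -> cm [-31.54  20.36 -12.92] rad [ 0.    -0.     0.955]
```

Request:
play_rows:
  rows:
    - [0,0,-1,0,0,0,0.1]
    - [0,0,-3,0,0,0,0.1]
    - [0,0,-6,0,0,0,0.1]
    - [0,0,-9,0,0,0,0.1]
    - [-1.5,1,-12,0,0,0.05,0.1]
    - [-4,2.6,-13,0,0,0.15,0.1]
    - [-7,4.5,-13,0,0,0.25,0.1]
    - [-10,6.5,-13,0,0,0.35,0.1]
    - [-13,8.4,-13,0,0,0.45,0.1]
    - [-16,10.3,-13,0,0,0.55,0.1]
    - [-19,12.3,-13,0,0,0.65,0.1]
    - [-22,14.2,-13,0,0,0.75,0.1]
    - [-25,16.1,-13,0,0,0.85,0.1]
    - [-28,18,-13,0,0,0.92,0.1]
    - [-30,19.4,-13,0,0,0.955,0.1]
    - [-31.2,20.1,-13,0,0,0.955,0.1]
    - [-31.5,20.4,-13,0,0,0.955,0.1]
    - [-31.5,20.4,-13,0,0,0.955,0.1]
    - [-31.5,20.4,-13,0,0,0.955,0.1]

```text
time: 25.8
tool_pos: [0.4927, -0.2605, 0.1607]
tool_rot: [-3.141, 0.0, -0.163]
contact_force: [0.4, 0.5, -3.0]
opening: 0.018
grip_force: 25.0
```

```bash
python3 -c "
from h import *
to(492,-261.8,34.8,-9.4)"
```

```text
t25.8 [ 492.7 -260.5  160.7] [-180.     0.    -9.3] open 18.0 -> cm [-0.05  0.14 12.59] rad [-0.001  0.     0.001]
```

Request:
play_rows:
  rows:
    - [-0.05,0.05,3,0,0,0,0.1]
    - [-0.05,0.05,6,0,0,0,0.1]
    - [-0.05,0.05,9,0,0,0,0.1]
    - [-0.05,0.05,11,0,0,0,0.1]
    - [-0.05,0.05,11.8,0,0,0,0.1]
    - [-0.05,0.05,12.2,0,0,0,0.1]
    - [-0.05,0.05,12.4,0,0,0,0.1]
    - [-0.05,0.05,12.55,0,0,0,0.1]
    - [-0.05,0.05,12.55,0,0,0,0.1]
    - [-0.05,0.05,12.55,0,0,0,0.1]
    - [-0.05,0.05,12.55,0,0,0,0.1]

```text
time: 26.9
tool_pos: [0.4922, -0.2624, 0.0357]
tool_rot: [3.141, -0.001, -0.164]
contact_force: [-0.6, -0.2, -2.8]
opening: 0.0176
grip_force: 25.0
```

Request:
play_rows:
  rows:
    - [0,0,0.05,0,0,0,0.1]
    - [0,0,0.1,0,0,0,0.1]
    - [0,0,0.1,0,0,0,0.2]
    - [0,0,0.1,0,0,0,0.22]
    - [0,0,0.1,0,0,0,0.35]
    - [0,0,0.1,0,0,0,0.5]
    - [0,0,0.1,0,0,0,0.65]
    - [0,0,0.1,0,0,0,0.65]
    - [0,0,-1,0,0,0,0.65]
    - [0,0,-3,0,0,0,0.65]
    - [0,0,-6,0,0,0,0.65]
    - [0,0,-9,0,0,0,0.65]
    - [0,0,-12,0,0,0,0.65]
    - [0,0,-12,0,0,0,0.65]
    - [0,0,-12,0,0,0,0.65]

```text
time: 28.4
tool_pos: [0.4922, -0.2623, 0.1563]
tool_rot: [3.141, -0.002, -0.164]
contact_force: [-0.8, 0.3, -0.1]
opening: 0.0599
grip_force: 0.0
```

```bash
python3 -c "
from h import *
to(663.5,-97.9,150,-9.4)"
```

```text
t28.4 [ 492.2 -262.3  156.3] [ 1.799e+02 -1.000e-01 -9.400e+00] open 59.9 -> cm [ 14.21 -19.02   0.64] rad [ 0.001 -0.002 -0.   ]
```

Request:
play_rows:
  rows:
    - [1.2,-1.6,0,0,0,0,0.72]
    - [3.2,-4.3,0,0,0,0,0.72]
    - [5.5,-7.3,0,0,0,0,0.72]
    - [7.8,-10.4,0,0,0,0,0.72]
    - [10,-13.4,0.3,0,0,0,0.72]
    - [12,-16,0.6,0,0,0,0.72]
    - [13.4,-18,0.6,0,0,0,0.72]
    - [14.2,-19,0.6,0,0,0,0.72]
    - [14.2,-19,0.6,0,0,0,0.72]
    - [14.2,-19,0.6,0,0,0,0.72]
    - [14.2,-19,0.6,0,0,0,0.72]

```text
time: 29.5
tool_pos: [0.6623, -0.0992, 0.1491]
tool_rot: [3.141, 0.001, -0.166]
contact_force: [-0.6, -0.4, -0.1]
opening: 0.0662
grip_force: 0.0
```

```bash
python3 - <<'E'
from h import *
p,d=optics.read_camera("top"); cv2.imwrite("pics/top3.png",p[:,:,::-1]); w=cloud("top",d)
for c,a,zt,P,t in top_objects(w): print(c,a,'z%.1f'%(zt*1e3),'top',*rect(t))
to(663.5,-97.9,29,-9.4)
E
```

```text
[162. 130.] 124 z39.0 top [712.2 290.4] [38.1 13.4] -82.9
[464. 166.] 757 z28.9 top [ 627.9 -439.8] [132.6  87.2] 68.6
[328. 150.] 88 z45.3 top [663.7 -98. ] [38.4 16. ] 81.3
[109. 163.] 371 z28.5 top [635.2 413.2] [99.7 22.3] -69.2
[179. 170.] 210 z53.4 top [616.  245.9] [29.6 28.9] -8.9
[281. 187.] 195 z48.8 top [580.2  10.6] [32.8 31.7] 38.9
[173. 202.] 110 z72.3 top [542.3 255.7] [17.8 17.8] 1.9
[399. 225.] 250 z52.7 top [ 491.6 -259.5] [48.9 19.1] -9.3
[280. 228.] 176 z72.7 top [483.6  14. ] [24.  22.4] -58.9
[169. 234.] 214 z55.8 top [470.6 266.4] [32.  29.2] 90.0
[257. 271.] 336 z62.9 top [387.2  65.8] [64.6 23.3] 49.9
t29.6 [662.4 -99.1 149.3] [180.    0.   -9.5] open 66.2 -> cm [ 0.09 -0.14 12.03] rad [ 0.     0.    -0.002]
```

Request:
play_rows:
  rows:
    - [0.1,-0.1,2,0,0,0,0.72]
    - [0.1,-0.1,4.5,0,0,0,0.72]
    - [0.1,-0.1,7,0,0,0,0.72]
    - [0.1,-0.1,9,0,0,0,0.72]
    - [0.1,-0.1,10.5,0,0,0,0.72]
    - [0.1,-0.1,11.5,0,0,0,0.72]
    - [0.1,-0.1,12,0,0,0,0.72]
    - [0.1,-0.1,12,0,0,0,0.72]
    - [0.1,-0.1,12,0,0,0,0.5]
    - [0.1,-0.1,12,0,0,0,0.35]
    - [0.1,-0.1,12,0,0,0,0.25]
    - [0.1,-0.1,12,0,0,0,0.25]
    - [0.1,-0.1,12,0,0,0,0.25]
    - [0.1,-0.1,12,0,0,0,0.25]

```text
time: 30.95
tool_pos: [0.6646, -0.0973, 0.0298]
tool_rot: [3.141, -0.001, -0.164]
contact_force: [-0.5, -1.0, 4.4]
opening: 0.0397
grip_force: 25.0
```

```bash
python3 -c "
from h import *
to(565,-273.8,160,-9.4)"
```

```text
t30.9 [664.6 -97.3  29.8] [ 1.8e+02 -1.0e-01 -9.4e+00] open 39.7 -> cm [ -6.93  19.05 -13.02] rad [ 0.    -0.001 -0.   ]
```

Request:
play_rows:
  rows:
    - [0,0,-1,0,0,0,0.25]
    - [0,0,-3,0,0,0,0.25]
    - [0,0,-6,0,0,0,0.25]
    - [0,0,-9,0,0,0,0.25]
    - [-0.5,1.2,-12,0,0,0,0.25]
    - [-1.2,3.3,-13,0,0,0,0.25]
    - [-2.2,6,-13,0,0,0,0.25]
    - [-3.3,9,-13,0,0,0,0.25]
    - [-4.4,12,-13,0,0,0,0.25]
    - [-5.5,15,-13,0,0,0,0.25]
    - [-6.3,17.3,-13,0,0,0,0.25]
    - [-6.8,18.7,-13,0,0,0,0.25]
    - [-6.9,19,-13,0,0,0,0.25]
    - [-6.9,19,-13,0,0,0,0.25]
    - [-6.9,19,-13,0,0,0,0.25]

```text
time: 32.45
tool_pos: [0.5657, -0.2722, 0.1593]
tool_rot: [-3.141, -0.0, -0.163]
contact_force: [-1.2, 0.2, -0.6]
opening: 0.04
grip_force: 25.0
```

```bash
python3 -c "
from h import *
to(565,-273.8,34,-9.4)"
```

```text
t32.5 [ 565.7 -272.2  159.3] [-180.    -0.    -9.3] open 40.0 -> cm [-0.05  0.17 12.53] rad [-0.    -0.     0.001]
```

Request:
play_rows:
  rows:
    - [-0.05,0.05,3,0,0,0,0.25]
    - [-0.05,0.05,6,0,0,0,0.25]
    - [-0.05,0.05,9,0,0,0,0.25]
    - [-0.05,0.05,11,0,0,0,0.25]
    - [-0.05,0.05,11.8,0,0,0,0.25]
    - [-0.05,0.05,12.2,0,0,0,0.25]
    - [-0.05,0.05,12.4,0,0,0,0.25]
    - [-0.05,0.05,12.5,0,0,0,0.25]
    - [-0.05,0.05,12.5,0,0,0,0.25]
    - [-0.05,0.05,12.5,0,0,0,0.25]
    - [-0.05,0.05,12.5,0,0,0,0.25]

```text
time: 33.55
tool_pos: [0.5648, -0.2739, 0.0348]
tool_rot: [3.141, -0.001, -0.164]
contact_force: [-1.1, -0.5, -0.9]
opening: 0.0397
grip_force: 25.0
```

Request:
play_rows:
  rows:
    - [0,0,0.05,0,0,0,0.25]
    - [0,0,0.1,0,0,0,0.25]
    - [0,0,0.1,0,0,0,0.44]
    - [0,0,0.1,0,0,0,0.46]
    - [0,0,0.1,0,0,0,0.55]
    - [0,0,0.1,0,0,0,0.7]
    - [0,0,0.1,0,0,0,0.7]
    - [0,0,-1,0,0,0,0.7]
    - [0,0,-3,0,0,0,0.7]
    - [0,0,-6,0,0,0,0.7]
    - [0,0,-9,0,0,0,0.7]
    - [-2,-1,-13,0,0,0,0.7]
    - [-6,-1,-14,0,0,0,0.7]
    - [-10,-3,-14,0,0,0,0.7]
    - [-14,-5,-14,0,0,0,0.7]
    - [-18,-8,-14,0,0,0,0.7]
    - [-18,-12,-14,0,0,0,0.7]
    - [-18,-14,-14,0,0,0,0.7]
    - [-18,-14,-14,0,0,0,0.7]
    - [-18,-14,-14,0,0,0,0.7]

```text
time: 35.55
tool_pos: [0.4102, -0.1064, 0.1749]
tool_rot: [3.141, -0.001, -0.163]
contact_force: [0.3, 0.4, -0.2]
opening: 0.0642
grip_force: 0.0
```

```bash
python3 - <<'E'
from h import *
print(robot.observe()['tool_pos'])
for n in("top","scene"):
    p,d=optics.read_camera(n); cv2.imwrite(f"pics/{n}4.png",p[:,:,::-1]); w=cloud(n,d)
    for c,a,zt,P,t in top_objects(w): print(c,a,'z%.1f'%(zt*1e3),'top',*rect(t))
E
```

```text
[ 0.41024442 -0.10635947  0.17490249]
[162. 130.] 128 z38.6 top [712.2 290.2] [38.4 14.4] -84.7
[464. 166.] 773 z28.6 top [ 627.6 -440.9] [135.3  89. ] 69.2
[109. 163.] 388 z28.2 top [635.2 413.8] [99. 23.] -70.8
[179. 170.] 209 z53.6 top [616.8 246.3] [31.3 28.6] 65.3
[281. 187.] 195 z49.3 top [578.7   9.7] [30.  29.7] -0.1
[403. 194.] 253 z48.9 top [ 564.2 -271.7] [39.4 37.1] -89.4
[173. 202.] 115 z72.4 top [542.2 255.4] [18.2 18.1] -1.4
[399. 225.] 247 z52.6 top [ 491.5 -260.1] [50.1 18.9] -7.7
[280. 228.] 175 z72.3 top [484.6  12.8] [26.6 25.2] 45.0
[332. 227.] 185 z52.0 top [ 487.4 -106.9] [30.7 30.6] -45.3
[169. 234.] 211 z55.8 top [470.5 266.3] [32.2 29.3] -89.4
[257. 271.] 337 z63.2 top [387.2  65.7] [64.1 23.5] 50.1
[138. 145.] 389 z27.2 top [ 619.4 -433.9] [137.1  84.5] 57.2
[222. 144.] 307 z50.6 top [ 492.2 -260.9] [50.3 20.7] -8.9
[194. 154.] 268 z47.1 top [ 564.  -271.8] [38.9 37. ] 55.6
[264. 171.] 249 z49.1 top [ 488.7 -106.9] [35.1 31.9] 43.3
[352. 185.] 425 z60.8 top [388.2  64.2] [68.1 24. ] 50.9
[302. 191.] 365 z69.9 top [487.  13.] [24.8 24.7] 85.3
[267. 213.] 280 z47.1 top [582.1  12.3] [32.  29.7] -67.2
[401. 251.] 413 z53.2 top [471.2 264.6] [35.1 32.5] 21.4
[372. 263.] 300 z69.3 top [544.2 254.7] [20.2 19.1] 41.1
[338. 284.] 395 z50.9 top [617.7 245.6] [31.9 30.6] -30.1
[316. 332.] 295 z36.3 top [713.5 288.7] [37.8 16.3] -84.6
[408. 357.] 709 z26.6 top [638.6 412.9] [99.6 21.8] -72.0
```

View pics/scene4.png

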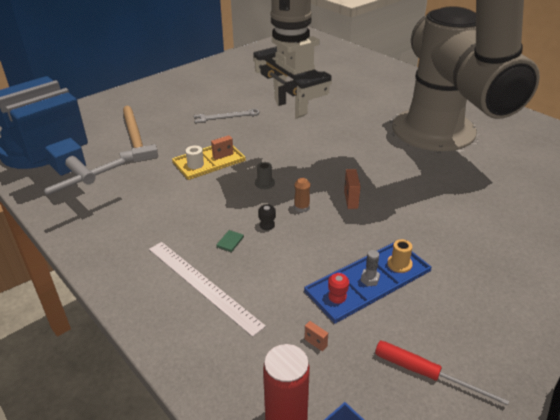

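View pics/top4.png

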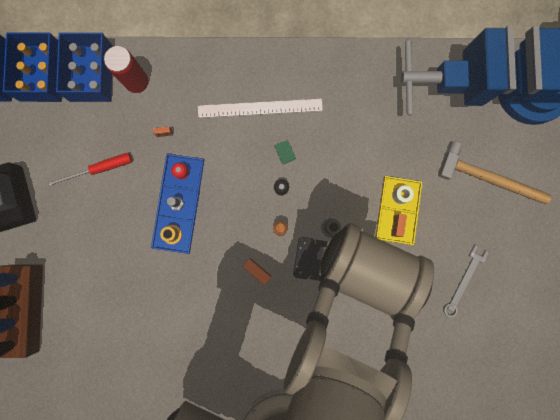

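Both views show all five parts upright, each in its own compartment. In the top view: red (180,171), bolt (176,202), brass (170,234), spacer (404,194), jaw (400,225). The other parts haven't moved and the arm is clear.

```bash
python3 -c "
from cell import robot
print(robot.hand_in())"
```

```text
the job is handed in; nothing more can be done
None
```

Both kits are made up and the job is handed in: all five parts stand upright in their own compartments, and the steel bush, black knob and wooden handle were left where they stood.

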